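# Find the full box by lifting and put it on the kitchen scale

### The arm

A 6-joint arm with a two-finger parallel gripper is mounted at the origin on a cart in front of the work surface, level with it; the furniture and walls round the work are solid. World frame = base frame: x ahead of the robot, y to its left, z up, the work surface at z = 0. Lengths are in mm, angles in rad, forces in N, time in s.
With the tool pointing down it reaches from about 350 to 950 mm from the base axis. Payload 17.4 kg.
Tool frame: the origin (TCP) lies between the finger pads; the fingertips stand 17 mm ahead of it and the grasp point (between the pads) lies 2 mm behind it; y points along the fingers, z is the direction in which the jaws open and shut, and the axes are right-handed (so a half turn about y gives the same grasp; the last joint's range is limited). The gripper opens to 93 mm and grips with 3 to 60 N. Pads are 15 mm wide; open, the fingers measure 128 mm over their backs; the gripper's body (75 mm by 188 mm) begins 65 mm behind the grasp point.
Start: joints at [-1.166, 0.116, 1.442, -0, 1.584, -0.038], TCP at [289.21, -609.91, 204.546] pointing down, gripper open.
Joint ranges: [-2.83, 2.83], [-0.83, 2.19], [0.07, 2.5], [-1.14, 4.28], [0.01, 3], [-2.97, 2.97]. Speed limits (rad/s): [1.89, 1.89, 2.22, 3.14, 3.14, 3.14].

### API

Orientations are given as a rotation vector (axis times angle).
In Python, from workcell import bot gives the robot as it stands. The module is installed in compiled form; this text tells all that it offers. Calls block until the motion is done:
- bot.move_to(position, orientation): joint-space move of the TCP to a pose.
- bot.move_linear(position, orientation=None, rate=150, guard=None): straight line of the TCP; orientation=None keeps the orientation; rate is the mean speed in mm/s. With guard (N) it stops when the force on the tool has changed by that much, and returns True; else False.
- bot.set_joints(angles): joint-space move.
- bot.command_gripper(opening, squeeze=None): finger opening in mm; squeeze is the grip in N (None keeps the last); returns when the fingers have stopped.
- bot.hold(seconds).
- bot.ik(position, orientation): joint angles nearest the present ones, or None.
- bot.get_obs(): the state.
- bot.get_image(name): name is "side" or "top" or "wrist"; returns a dict with "image" (420x560x3 uint8, red, green, blue), "depth" (420x560 float32, mm along the optical axis (not along the pixel's ray), 0 where there is no reading), "fx", "fy", "cx", "cy" (pixels), "extrinsics" (4x4, takes a point from camera to world coordinates). Camera axes: x right, y down, z forward; pixel columns grow to the right and rows downward; lengths in mm; the calibration is good to about 2 mm. The wrist camera is an equidistant fisheye: a pixel r from the principal point sees the ray r / f radians off the axis. A picture is of the moment at which its call begins.
A pose or a line that the arm cannot do raises bot.IKError and nothing moves.
- bot.finish_job(): hands the job in, once; it reports no verdict.
The state is a dict: "clock": time; "joints": joint angles; "joint_vel": joint speeds; "effort": joint torques, N m; "tool_pos": TCP position; "orientation": TCP orientation; "ft_force": force on the tool from outside, world axes, zero at the start; "ft_torque": the same for the moment, N m; "finger_gap": finger opening in mm.
Only numpy, scipy, OpenCV 4.12 (cv2) and the standard library are available. Lean on these libraries where they do the work, as an engineer would, in place of code of your own. Each camera call takes 0.05 s, during which the arm holds its last target.

### The job

Two of the three identical black lidded boxes on the worktop are empty and one still has a stone in it. Working from left to right as you face the worktop, lift each box in turn well clear of the top to feel its weight; finish with the heavy one standing upright in the middle of the platform of the kitchen scale just right of them, and the two empty ones standing back in their places. Set the boxes down rather than drop them, and leave the other things on the worktop alone.

Things in the scene. Friction and masses are not known exactly. Their poses are not given: they have to be found in the camera images.
- box_left_centre (a point): centre (39 mm up) of the leftmost (largest y) of three identical black lidded boxes in a row, 65 mm (x) x 90 mm (y) x 78 mm tall, z up; pale strap on the -x face. Body 62 mm across and 62 mm tall; the lid above overhangs it 1 mm and is fixed shut. Empty it weighs 0.19-0.27 kg, full 0.49-0.72 kg; which one is full differs from start to start and cannot be seen.
- box_middle_centre (a point): centre (39 mm up) of the middle one of three identical black lidded boxes in a row, 65 mm (x) x 90 mm (y) x 78 mm tall, z up; pale strap on the -x face. Body 62 mm across and 62 mm tall; the lid above overhangs it 1 mm and is fixed shut. Empty it weighs 0.19-0.27 kg, full 0.49-0.72 kg; which one is full differs from start to start and cannot be seen.
- box_right_centre (a point): centre (39 mm up) of the rightmost (smallest y) of three identical black lidded boxes in a row, 65 mm (x) x 90 mm (y) x 78 mm tall, z up; pale strap on the -x face. Body 62 mm across and 62 mm tall; the lid above overhangs it 1 mm and is fixed shut. Empty it weighs 0.19-0.27 kg, full 0.49-0.72 kg; which one is full differs from start to start and cannot be seen.
- platform_centre (a point): centre of the top of the platform of the black electronic kitchen scale (222 x 238 x 50 mm, fixed), right of the boxes. The flat platform is 150 mm along x and 218 mm along y, its top 50 mm above the worktop; the display and keys are lower, on the -x side. Axes are those of the scale: x away from the display, z up. The display does not work.
- tongs: bystander: bamboo tongs, 157 x 26 x 13 mm, lying in front of the boxes; origin under the centre
- stamp: bystander: wooden stamp, 28 x 28 x 62 mm, standing behind the boxes; origin under the centre
- pinch_bowl: bystander: small pale bowl, 71 x 68 x 30 mm, behind the boxes; origin under the centre
- bark_box: bystander: brown bark-covered box, 81 x 147 x 49 mm, behind the left box; origin under the centre
- jar_tiny: bystander: glass jar of pebbles, 72 x 63 x 85 mm, behind the scale; origin under the centre

How it is judged:
By the outcome, as a careful person would: the job done as asked, in the order asked, and still so for the second after the job is handed in, with the robot touching nothing.
It also fails if it takes over 72 s, if anything falls off the work surface, if the arm or the gripper's body presses on something with over 40 N, if the wrist force passes 120 N, or if a joint passes its speed limit or range.

## Working session

There is one attempt and no reset: what is moved stays moved. The work goes in short steps, each a Python script; the robot and the scene stay as the last script left them, time stands still between calls to the robot, and variables do not carry over. Pictures are saved under pics/ and viewed, and the job is handed in when it is done.

```bash
mkdir -p pics; python3 - <<'E'
from workcell import bot
import cv2,numpy as np
o=bot.get_obs()
for k,v in o.items(): print(k,np.round(v,3))
for n in ["side","top"]:
    d=bot.get_image(n)
    cv2.imwrite(f"pics/{n}0.png",d["image"][:,:,::-1])
    np.savez(f"{n}0.npz",**d)
    print(n,d["fx"],d["fy"],d["cx"],d["cy"]);print(np.round(d["extrinsics"],3))
E
```

```text
clock 0.0
joints [-1.166  0.116  1.442  0.     1.584 -0.038]
joint_vel [-0.     0.001  0.    -0.    -0.001  0.   ]
effort [ 3.0000e-03 -7.2128e+01 -6.2260e+01  7.8000e-02  2.4000e-02 -0.0000e+00]
tool_pos [ 289.129 -609.694  203.798]
orientation [-0.445  1.977 -1.975]
ft_force [ 0.042  0.895 -0.397]
ft_torque [ 0.043 -0.052  0.034]
finger_gap 92.918
side 489.4675737282602 489.4675737282602 279.33074585199984 208.45963264602315
[[-4.140000e-01 -5.900000e-01  6.940000e-01 -5.084290e+02]
 [-9.100000e-01  2.850000e-01 -3.010000e-01  4.933930e+02]
 [-2.000000e-02 -7.560000e-01 -6.550000e-01  1.041864e+03]
 [ 0.000000e+00  0.000000e+00  0.000000e+00  1.000000e+00]]
top 466.26922673676034 466.26922673676034 274.7533883679414 201.9327406165689
[[ 2.400000e-02 -9.970000e-01  8.000000e-02  3.967140e+02]
 [-1.000000e+00 -2.500000e-02 -6.000000e-03  4.191400e+01]
 [ 8.000000e-03 -8.000000e-02 -9.970000e-01  1.564745e+03]
 [ 0.000000e+00  0.000000e+00  0.000000e+00  1.000000e+00]]
```

View pics/side0.png

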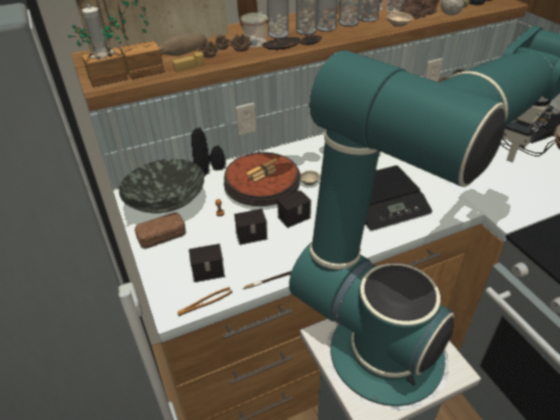

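View pics/top0.png

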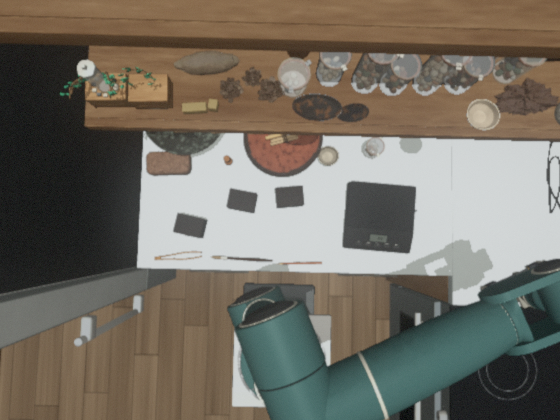

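```bash
cat > h.py <<'E'
import numpy as np,cv2
from scipy.spatial.transform import Rotation as R
def world(d):
    v,u=np.mgrid[0:420,0:560]; z=d["depth"].astype(float)
    p=np.stack([(u-d["cx"])/d["fx"]*z,(v-d["cy"])/d["fy"]*z,z,np.ones_like(z)],-1)@np.array(d["extrinsics"]).T
    return p[...,:3]
def onplane(d,uv,h):
    E=np.array(d["extrinsics"]); uv=np.atleast_2d(uv).astype(float)
    r=np.c_[(uv[:,0]-d["cx"])/d["fx"],(uv[:,1]-d["cy"])/d["fy"],np.ones(len(uv))]@E[:3,:3].T
    o=E[:3,3]; return o+r*((h-o[2])/r[:,2])[:,None]
E
python3 - <<'E'
from h import *
d=dict(np.load("top0.npz")); P=world(d); ok=d["depth"]>0
img=d["image"].astype(int)
dark=(img.max(2)<75)
# table check
for uv in [(300,225),(160,210),(330,250)]: print(uv,np.round(P[uv[1],uv[0]]))
m=(dark&(P[...,2]>40)&(P[...,2]<95)).astype(np.uint8); m[:130]=0;m[262:]=0;m[:,:140]=0;m[:,440:]=0
n,l,s,c=cv2.connectedComponentsWithStats(m)
for i in range(1,n):
    if s[i,4]<150: continue
    cn=max(cv2.findContours((l==i).astype(np.uint8),0,2)[0],key=cv2.contourArea)
    z=np.median(P[l==i][:,2]); w=onplane(d,cn[:,0],z)
    r=cv2.minAreaRect(w[:,:2].astype(np.float32))
    print(s[i],np.round(c[i]),'z',round(z,1),np.percentile(P[l==i][:,2],[5,95]).round(1),'rect',np.round(r[0],1),np.round(r[1],1),round(r[2],1))
# shelf / obstacles profile
for u in (190,245,290,380):
    print(u,[(int(P[v,u,0]),int(P[v,u,2])) for v in range(60,240,12)])
big=cv2.resize(d["image"][120:280,130:450],None,fx=2.5,fy=2.5,interpolation=2); cv2.imwrite("pics/topz.png",big[:,:,::-1])
E
```

```text
(300, 225) [446. -53.   6.]
(160, 210) [485. 415.  10.]
(330, 250) [ 365. -156.   -4.]
[ 346  184   68   53 2372] [383. 210.] z 50.7 [43.5 56.5] rect [ 501.9 -311.3] [215.4 164. ] 84.3
190 [(797, 532), (776, 513), (756, 488), (728, 487), (691, 515), (669, 490), (750, 12), (702, 47), (666, 22), (626, 24), (588, 0), (548, -1), (507, 2), (463, 81), (425, 82)]
245 [(818, 489), (778, 517), (752, 510), (731, 487), (703, 485), (674, 486), (651, 459), (705, 54), (674, 5), (634, 1), (594, -3), (544, 86), (506, 79), (472, 0), (431, -3)]
290 [(791, 565), (764, 564), (738, 561), (729, 502), (706, 484), (676, 489), (651, 472), (709, 53), (670, 48), (630, 50), (597, 0), (548, 77), (510, 77), (475, 2), (435, -7)]
380 [(748, 684), (746, 628), (763, 503), (739, 489), (711, 487), (681, 490), (653, 489), (712, 78), (687, 1), (645, 6), (605, 0), (559, 49), (519, 46), (480, 47), (441, 45)]
```

View pics/topz.png

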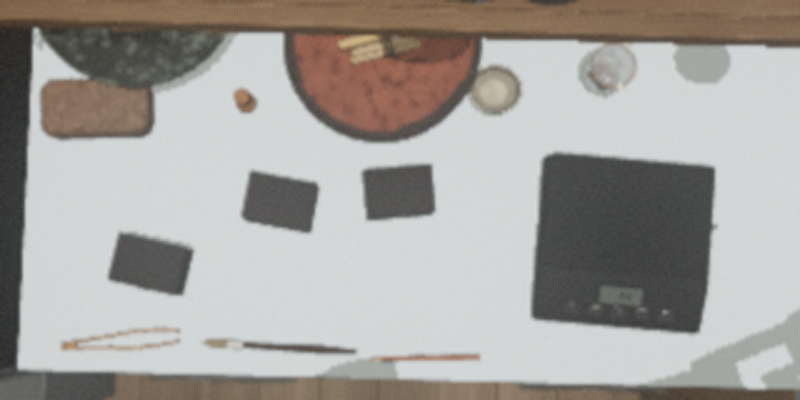

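```bash
python3 - <<'E'
from h import *
d=dict(np.load("top0.npz")); P=world(d)
g=cv2.cvtColor(d["image"],cv2.COLOR_RGB2GRAY)
b=cv2.resize(g,None,fx=4,fy=4,interpolation=cv2.INTER_CUBIC)
print(g[198,285:295].mean(), g[225,300])
for thr in (100,130):
    m=(b<thr).astype(np.uint8)
    n,l,s,c=cv2.connectedComponentsWithStats(m)
    for (u,v) in [(190,225),(242,201),(290,197),(380,205)]:
        i=l[v*4+2,u*4+2]; cn=max(cv2.findContours((l==i).astype(np.uint8),0,1)[0],key=cv2.contourArea)[:,0].astype(float)
        uv=(cn+.5)/4-.5
        h=78 if u<350 else 50
        w=onplane(d,uv,h); r=cv2.minAreaRect(w[:,:2].astype(np.float32))
        print(thr,(u,v),'rect',np.round(r[0],1),np.round(r[1],1),round(r[2],1),'zmed',np.median(P[v-6:v+6,u-8:u+8,2]).round(1))
# side: 
d=dict(np.load("side0.npz"))
big=cv2.resize(d["image"][150:300,130:450],None,fx=2.5,fy=2.5,interpolation=2); cv2.imwrite("pics/sidez.png",big[:,:,::-1])
E
```

```text
84.7 213
100 (190, 225) rect [434.  301.4] [93.8 59.5] 78.5 zmed 77.7
100 (242, 201) rect [518.3 138.9] [86.2 60.5] 80.6 zmed 78.2
100 (290, 197) rect [534.6 -12.2] [61.4 84.4] 6.5 zmed 78.8
100 (380, 205) rect [ 478.4 -307.8] [224.6 216.8] 86.3 zmed 50.9
130 (190, 225) rect [434.5 301.4] [96.6 63.4] 78.3 zmed 77.7
130 (242, 201) rect [518.  139.1] [89.6 63.4] 80.8 zmed 78.2
130 (290, 197) rect [534.5 -12.1] [64.7 87.6] 6.2 zmed 78.8
130 (380, 205) rect [ 478.6 -308. ] [228.8 219.2] 86.2 zmed 50.9
```

View pics/sidez.png

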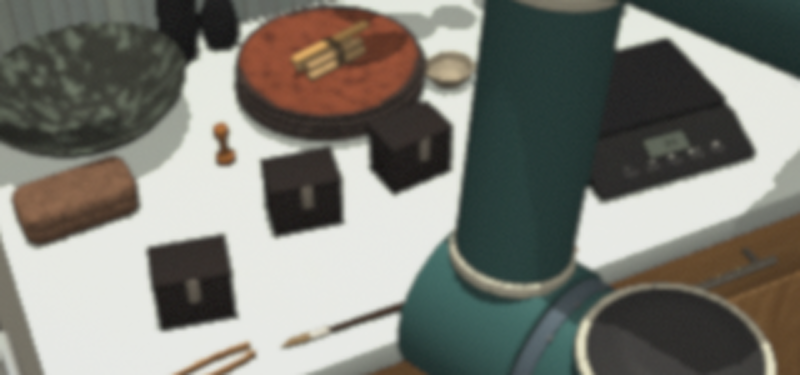

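```bash
python3 - <<'E'
from h import *
d=dict(np.load("top0.npz")); P=world(d)
c=d["image"][170:265,330:430].astype(float)
c=np.clip((c-30)*2.2,0,255).astype(np.uint8)
cv2.imwrite("pics/scz.png",cv2.resize(c,None,fx=6,fy=6,interpolation=2)[:,:,::-1])
# mean profile along x inside scale
g=cv2.cvtColor(d["image"],cv2.COLOR_RGB2GRAY).astype(float)
for u0 in (355,395):
    print(u0,[(v,round(g[v,u0:u0+12].mean()),round(np.median(P[v,u0-5:u0+15,2]))) for v in range(176,260,2)])
# depth-based centres of box tops
for n in ("top","side"):
    d=dict(np.load(n+"0.npz")); P=world(d); g=cv2.cvtColor(d["image"],cv2.COLOR_RGB2GRAY)
    for c in [(434,302),(518,140),(534,-12)]:
        m=(abs(P[...,2]-78)<9)&(np.hypot(P[...,0]-c[0],P[...,1]-c[1])<75)&(g<140)
        q=P[m][:,:2].astype(np.float32); r=cv2.minAreaRect(q); 
        print(n,c,m.sum(),q.mean(0).round(1),np.round(r[0],1),np.round(r[1],1),round(r[2],1))
E
```

```text
355 [(176, 213, 1), (178, 212, 2), (180, 204, 3), (182, 99, 51), (184, 75, 50), (186, 74, 51), (188, 74, 51), (190, 73, 50), (192, 73, 50), (194, 73, 50), (196, 73, 52), (198, 72, 52), (200, 72, 51), (202, 73, 50), (204, 72, 51), (206, 71, 50), (208, 71, 50), (210, 70, 50), (212, 70, 51), (214, 72, 51), (216, 71, 52), (218, 71, 51), (220, 71, 51), (222, 70, 51), (224, 70, 51), (226, 70, 48), (228, 74, 42), (230, 74, 42), (232, 73, 39), (234, 73, 34), (236, 73, 33), (238, 72, 29), (240, 74, 26), (242, 78, 24), (244, 77, 22), (246, 71, 17), (248, 90, 15), (250, 200, 1), (252, 212, 0), (254, 212, 0), (256, 212, 0), (258, 212, 2)]
395 [(176, 212, 0), (178, 212, 1), (180, 212, -2), (182, 212, 0), (184, 189, 26), (186, 84, 52), (188, 74, 52), (190, 74, 51), (192, 73, 51), (194, 73, 53), (196, 72, 51), (198, 72, 52), (200, 71, 52), (202, 72, 51), (204, 71, 51), (206, 70, 52), (208, 70, 51), (210, 70, 51), (212, 70, 52), (214, 69, 49), (216, 69, 52), (218, 70, 51), (220, 68, 48), (222, 69, 51), (224, 68, 51), (226, 68, 51), (228, 68, 51), (230, 68, 45), (232, 71, 41), (234, 72, 40), (236, 70, 38), (238, 69, 35), (240, 70, 31), (242, 70, 28), (244, 80, 27), (246, 72, 24), (248, 69, 19), (250, 68, 16), (252, 112, 10), (254, 208, 0), (256, 212, 2), (258, 211, 1)]
top (434, 302) 532 [435.5 305.7] [435.3 306.1] [87.7 63.3] 78.9
top (518, 140) 514 [519.3 140.1] [519.4 140.3] [87.  61.2] 80.0
top (534, -12) 519 [536.6 -12.2] [536.8 -11.9] [61.1 88.2] 5.9
side (434, 302) 560 [428.6 311.4] [432.1 310.6] [86.7 68. ] 78.5
side (518, 140) 457 [513.5 145.9] [515.7 145. ] [88.5 68.7] 82.3
side (534, -12) 413 [531.   -5.8] [533.3  -7.2] [70.1 88.1] 6.0
```

View pics/scz.png

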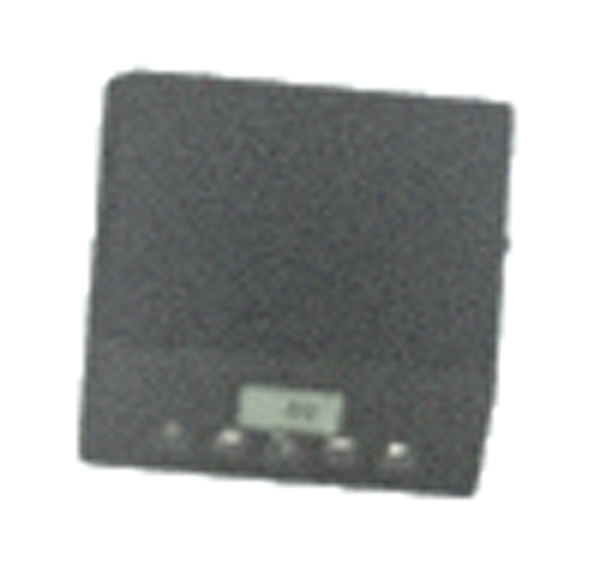

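```bash
python3 - <<'E'
from h import *
d=dict(np.load("top0.npz")); 
d["depth"]=cv2.medianBlur(d["depth"],5); P=world(d); g=cv2.cvtColor(d["image"],cv2.COLOR_RGB2GRAY)
for zt in (44,46,48):
    m=((P[...,2]>zt)&(P[...,2]<60)&(g<130)&(P[...,1]<-180)&(P[...,1]>-440)).astype(np.uint8)
    m=cv2.morphologyEx(m,cv2.MORPH_OPEN,np.ones((5,5)));m=cv2.morphologyEx(m,cv2.MORPH_CLOSE,np.ones((7,7)))
    cn=max(cv2.findContours(m,0,1)[0],key=cv2.contourArea)[:,0]
    r=cv2.minAreaRect(onplane(d,cn,50)[:,:2].astype(np.float32)); print(zt,np.round(r[0],1),np.round(r[1],1),round(r[2],1))
# corners by rows/cols from brightness edges at z=50: far edge, left, right line
uv=np.array([[330+110/6,170+75/6],[330+512/6,170+105/6],[330+97/6,170+345/6],[330+495/6,170+375/6]])
w=onplane(d,uv,50);print(w.round(1),w.mean(0).round(1))
E
```

```text
44 [ 512.4 -313.2] [217.7 150.3] 86.4
46 [ 514.  -313.3] [217.4 147. ] 86.4
48 [ 514.9 -314.4] [215.2 145.4] 86.2
[[ 587.7 -205.9   50. ]
 [ 576.8 -425.7   50. ]
 [ 440.4 -200.6   50. ]
 [ 429.4 -416.6   50. ]] [ 508.6 -312.2   50. ]
```

```bash
cat >> h.py <<'E'
def ori(yaw_deg,flip=False):
    a=np.deg2rad(yaw_deg); z=np.array([np.cos(a),np.sin(a),0])*(-1 if flip else 1); y=np.array([0,0,-1.]); x=np.cross(y,z)
    return R.from_matrix(np.c_[x,y,z]).as_rotvec()
def wpix(d,p):
    E=np.array(d["extrinsics"]); q=(np.atleast_2d(p)-E[:3,3])@E[:3,:3]
    th=np.arctan2(np.hypot(q[:,0],q[:,1]),q[:,2]); ph=np.arctan2(q[:,1],q[:,0])
    return np.c_[d["cx"]+d["fx"]*th*np.cos(ph),d["cy"]+d["fy"]*th*np.sin(ph)]
def wplane(d,uv,h):
    E=np.array(d["extrinsics"]); uv=np.atleast_2d(uv).astype(float)
    x=(uv[:,0]-d["cx"])/d["fx"]; y=(uv[:,1]-d["cy"])/d["fy"]; th=np.hypot(x,y); s=np.sinc(th/np.pi)
    r=np.c_[x*s,y*s,np.cos(th)]@E[:3,:3].T; o=E[:3,3]
    return o+r*((h-o[2])/r[:,2])[:,None]
E
python3 - <<'E'
from h import *
from workcell import bot
d=dict(np.load("top0.npz")); P=world(d)
for u,v in [(165,275),(137,300),(60,300),(130,200),(120,240)]: print((u,v),P[v,u].round())
o=bot.get_obs(); print(R.from_rotvec(o["orientation"]).as_matrix().round(2))
for f in (0,1):
    for p,y in [((330,-300,230),0),((434.5,306,200),-11.5),((518.5,141,200),-9.3),((536,-11.5,200),6),((536,-11.5,40),6),((511,-312,95),-3.8),((434,306,40),-11.5)]:
        q=bot.ik(p,ori(y,f)); print(f,p,None if q is None else np.round(q,2))
E
```

```text
(165, 275) [ 220.  527. -608.]
(137, 300) [ 167.  518. -136.]
(60, 300) [245. 526. 469.]
(130, 200) [518. 528. -27.]
(120, 240) [382. 528.  56.]
[[-0.9  -0.    0.43]
 [-0.43  0.   -0.9 ]
 [ 0.   -1.   -0.  ]]
0 (330, -300, 230) [-0.8  -0.4   1.87  0.    1.68 -0.8 ]
0 (434.5, 306, 200) [ 0.57 -0.2   1.75  0.    1.59  0.77]
0 (518.5, 141, 200) [ 0.22 -0.19  1.74 -0.    1.58  0.38]
0 (536, -11.5, 200) [-0.07 -0.19  1.74  0.    1.58 -0.17]
0 (536, -11.5, 40) [-0.07 -0.09  1.93  0.    1.31 -0.17]
0 (511, -312, 95) [-0.59  0.    1.74  0.    1.4  -0.52]
0 (434, 306, 40) [ 0.57 -0.1   1.94  0.    1.31  0.77]
1 (330, -300, 230) [-0.8  -0.4   1.87 -0.    1.68  2.35]
1 (434.5, 306, 200) [ 0.57 -0.2   1.75  0.    1.59 -2.38]
1 (518.5, 141, 200) [ 0.22 -0.19  1.74 -0.    1.58 -2.76]
1 (536, -11.5, 200) [-0.07 -0.19  1.74  0.    1.58  2.97]
1 (536, -11.5, 40) [-0.07 -0.09  1.93  0.    1.31  2.97]
1 (511, -312, 95) [-0.59  0.    1.74  0.    1.4   2.62]
1 (434, 306, 40) [ 0.57 -0.1   1.94  0.    1.31 -2.37]
```

```bash
python3 - <<'E'
from h import *
from workcell import bot
bot.move_linear((320,-400,230),ori(-3.8),rate=250)
bot.move_to((434.5,307,190),ori(-11.5))
d=bot.get_image("wrist"); np.savez("w1.npz",**d); cv2.imwrite("pics/w1.png",d["image"][:,:,::-1])
o=bot.get_obs(); print(o["clock"],o["tool_pos"],o["ft_force"],d["fx"],d["cx"],d["cy"]); print(np.round(d["extrinsics"],2))
E
```

```text
3.9 [434.87499989 306.49181447 190.06018094] [-1.16275514 -0.57829916 -0.58878798] 325.19226210127806 281.89632785357213 205.3920419465885
[[ 9.8000e-01 -1.9000e-01 -5.0000e-02  4.4913e+02]
 [-2.0000e-01 -9.5000e-01 -2.6000e-01  3.7637e+02]
 [ 0.0000e+00  2.6000e-01 -9.7000e-01  3.6978e+02]
 [ 0.0000e+00  0.0000e+00  0.0000e+00  1.0000e+00]]
```

View pics/w1.png

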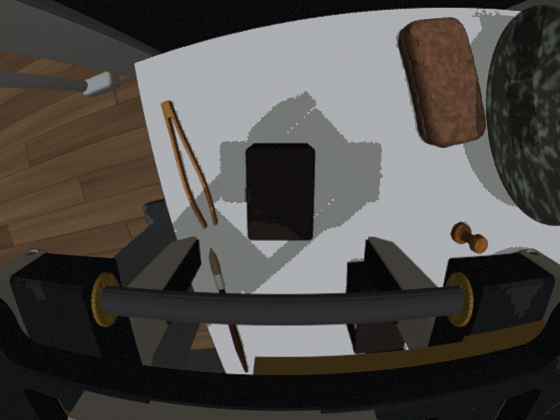

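```bash
python3 - <<'E'
from h import *
d=dict(np.load("w1.npz")); g=cv2.cvtColor(d["image"],cv2.COLOR_RGB2GRAY)
for thr in (45,65):
    n,l,s,c=cv2.connectedComponentsWithStats((g<thr).astype(np.uint8)); i=l[190,280]; print(s[i])
    cn=max(cv2.findContours((l==i).astype(np.uint8),0,1)[0],key=cv2.contourArea)[:,0]
    r=cv2.minAreaRect(wplane(d,cn,78)[:,:2].astype(np.float32)); print(np.round(r[0],1),np.round(r[1],1),round(r[2],1))
h=cv2.cvtColor(d["image"],cv2.COLOR_RGB2HSV)
m=((h[...,1]>110)&(h[...,2]>60)).astype(np.uint8); m[:90]=0;m[240:]=0;m[:,:158]=0;m[:,225:]=0
v,u=np.nonzero(m); w=wplane(d,np.c_[u,v],8); k=np.argsort(w[:,1]); 
print(len(w),w[k[:5]].round(),w[:,0].max(),w.min(0),w.max(0))
# corner tips prediction of left finger at z=21, opening 88
a=np.deg2rad(-11.5); print('finger back', 434.5-61*np.cos(a),307-61*np.sin(a))
E
```

```text
[ 246  143   69   97 6439]
[434.2 311.5] [91.4 62.7] 78.4
[ 245  143   70   97 6505]
[433.9 311.5] [91.4 63.5] 78.4
873 [[334. 273.   8.]
 [333. 273.   8.]
 [332. 273.   8.]
 [348. 274.   8.]
 [334. 274.   8.]] 349.66145211660046 [285.82289803 272.8174536    8.        ] [349.66145212 428.10701642   8.        ]
finger back 374.7245930181294 319.16144399944903
```

```bash
cat >> h.py <<'E'
from workcell import bot
def ftz(n=6):
    bot.hold(0.3); f=[]
    for _ in range(n): f.append(bot.get_obs()["ft_force"]); bot.hold(0.05)
    return np.mean(f,0).round(2)
def st(t): 
    o=bot.get_obs(); print(t,round(o["clock"],2),'pos',np.round(o["tool_pos"],1),'gap',round(o["finger_gap"],1),'f',np.round(o["ft_force"],1),flush=True)
def pick(x,y,yaw,zup=190):
    bot.command_gripper(90)
    f0=ftz(); 
    g=bot.move_linear((x,y,42),rate=120,guard=12); st('down %s'%g)
    if g: raise SystemExit('contact')
    bot.command_gripper(40,squeeze=30); st('grip')
    bot.move_linear((x,y,50),rate=40); bot.move_linear((x,y,zup),rate=120)
    f1=ftz(); st('up'); print('baseline',f0,'loaded',f1,'dz mass kg',((f0-f1)/9.81)[2].round(3))
def place(x,y,z,zup=190,rate=100):
    bot.move_linear((x,y,z+12),rate=rate); bot.move_linear((x,y,z+2),rate=30)
    g=bot.move_linear((x,y,z-2),rate=8,guard=3); st('touch %s'%g)
    bot.command_gripper(90); st('open')
    bot.move_linear((x,y,z+30),rate=60); bot.move_linear((x,y,zup),rate=180)
E
python3 - <<'E'
from h import *
bot.move_linear((434,309.5,190),ori(-11.6),rate=100)
pick(434,309.5,-11.6)
E
```

```text
down False 6.44 pos [434.4 309.7  42.8] gap 90.0 f [ 0.2  0.3 -0.4]
grip 6.98 pos [434.  309.5  42.1] gap 63.6 f [-0.7  0.8  2.3]
up 9.25 pos [434.  309.5 190. ] gap 63.5 f [ 0.7  0.6 -2.8]
baseline [-0.15  0.36 -0.16] loaded [ 0.03  0.04 -1.97] dz mass kg 0.185
```

```bash
python3 - <<'E'
from h import *
d=bot.get_image("wrist"); cv2.imwrite("pics/w2.png",d["image"][:,:,::-1])
place(434,309.5,42)
d=bot.get_image("wrist"); np.savez("w3.npz",**d)
bot.move_to((518,143,190),ori(-9.3))
d2=bot.get_image("wrist"); np.savez("w4.npz",**d2); st('at mid')
for dd,p in ((d,(434,309.5)),(d2,(518,143))):
    g=cv2.cvtColor(dd["image"],cv2.COLOR_RGB2GRAY); u,v=wpix(dd,(*p,78))[0].astype(int)
    n,l,s,c=cv2.connectedComponentsWithStats((g<55).astype(np.uint8)); i=l[v,u]
    cn=max(cv2.findContours((l==i).astype(np.uint8),0,1)[0],key=cv2.contourArea)[:,0]
    r=cv2.minAreaRect(wplane(dd,cn,78)[:,:2].astype(np.float32)); print((u,v),s[i],np.round(r[0],1),np.round(r[1],1),round(r[2],1))
cv2.imwrite("pics/w34.png",np.hstack([cv2.resize(x["image"],(400,300)) for x in (d,d2)])[:,:,::-1])
E
```

```text
touch True 11.65 pos [434.1 309.6  42.2] gap 63.9 f [-0.5 -0.2  4.1]
open 12.3 pos [433.6 309.3  41.3] gap 90.0 f [-0.5  0.5  0.8]
at mid 14.64 pos [517.6 144.1 189.7] gap 90.1 f [-1.1  0.3 -0.2]
(np.int64(282), np.int64(197)) [ 248  145   70   98 6515] [434.5 311.6] [92.3 62.9] 78.3
(np.int64(282), np.int64(198)) [ 249  146   69   97 6467] [519.  145.4] [91.6 62.7] 80.7
```

View pics/w2.png

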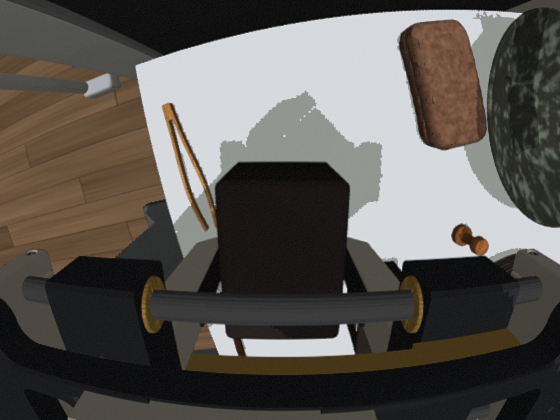

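View pics/w34.png

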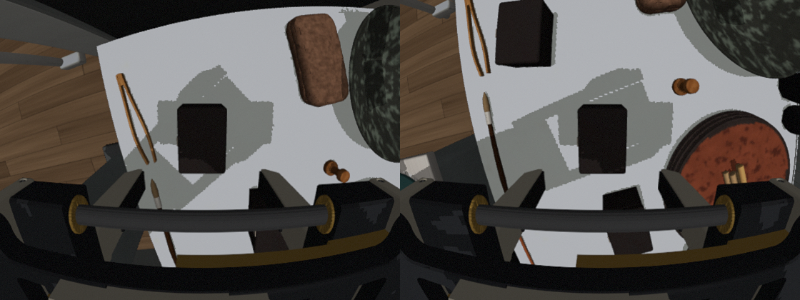

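```bash
python3 - <<'E'
from h import *
bot.move_linear((518.8,144,190),ori(-9.3),rate=100)
pick(518.8,144,-9.3)
E
```

```text
down False 17.09 pos [519.2 144.1  42.8] gap 89.9 f [-0.  -0.1 -0.1]
grip 17.63 pos [518.8 144.   42.1] gap 63.5 f [-1.5 -0.5  2.5]
up 19.9 pos [518.8 144.  190. ] gap 63.7 f [-0.   0.3 -5.2]
baseline [-0.08  0.22 -0.25] loaded [-0.04  0.08 -5.71] dz mass kg 0.557
```

```bash
python3 - <<'E'
from h import *
place(518.8,144,42)
d1=bot.get_image("wrist")
bot.move_to((536,-9.5,190),ori(6.1))
d2=bot.get_image("wrist"); np.savez("w5.npz",**d2); st('at right')
for dd,p in ((d1,(518.8,144)),(d2,(536,-9.5))):
    g=cv2.cvtColor(dd["image"],cv2.COLOR_RGB2GRAY); u,v=wpix(dd,(*p,78))[0].astype(int)
    n,l,s,c=cv2.connectedComponentsWithStats((g<55).astype(np.uint8)); i=l[v,u]
    cn=max(cv2.findContours((l==i).astype(np.uint8),0,1)[0],key=cv2.contourArea)[:,0]
    r=cv2.minAreaRect(wplane(dd,cn,78)[:,:2].astype(np.float32)); print((u,v),s[i],np.round(r[0],1),np.round(r[1],1),round(r[2],1))
cv2.imwrite("pics/w5.png",np.hstack([cv2.resize(x["image"],(400,300)) for x in (d1,d2)])[:,:,::-1])
E
```

```text
touch True 22.25 pos [518.9 144.1  42.1] gap 63.9 f [ 0.  -0.1  4.6]
open 22.9 pos [518.1 143.8  40.8] gap 90.2 f [-0.3  0.2 -0.1]
at right 25.14 pos [535.8  -8.9 189.4] gap 90.0 f [ 0.  -0.2 -0.3]
(np.int64(282), np.int64(197)) [ 248  146   70   98 6500] [519.  145.4] [92.4 63.1] 80.7
(np.int64(282), np.int64(197)) [ 247  146   70   97 6467] [535.3  -7.5] [62.6 91.5] 6.0
```

View pics/w5.png

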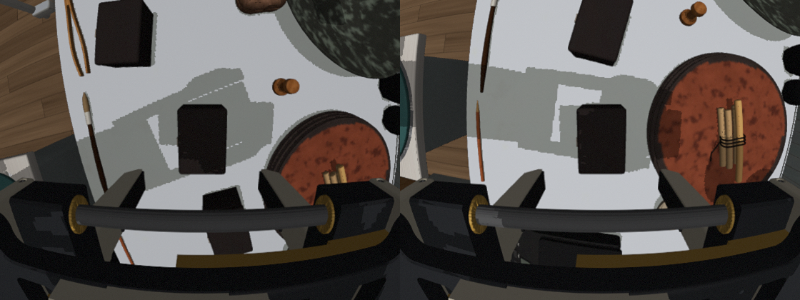

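```bash
python3 - <<'E'
from h import *
d=dict(np.load("w5.npz"))
print(wplane(d,[[346,140],[346,160],[352,190],[368,215]],50).round())
d=dict(np.load("top0.npz")); P=world(d)
m=(P[...,2]>30)&(P[...,2]<65)&(P[...,0]>580)&(P[...,0]<640)&(P[...,1]<80)&(P[...,1]>-60); q=P[m]; k=np.argsort(q[:,0])[:6]; print(q[k].round())
E
```

```text
[[593.  49.  50.]
 [596.  29.  50.]
 [607.  -1.  50.]
 [628. -25.  50.]]
[[608.  15.  42.]
 [608.   5.  42.]
 [608.   8.  41.]
 [608.  12.  39.]
 [609.  28.  33.]
 [609.  25.  33.]]
```

```bash
sed -i 's/def pick(x,y,yaw,zup=190):/def pick(x,y,yaw,zup=190,op=90):/; s/def place(x,y,z,zup=190,rate=100):/def place(x,y,z,zup=190,rate=100,op=90):/; s/command_gripper(90)/command_gripper(op)/' h.py
python3 - <<'E'
from h import *
bot.move_linear((535.3,-10.5,190),ori(6.0),rate=100)
pick(535.3,-10.5,6,op=80)
place(535.3,-10.5,42,op=80)
d=bot.get_image("wrist"); np.savez("w6.npz",**d); st('right done')
g=cv2.cvtColor(d["image"],cv2.COLOR_RGB2GRAY); u,v=wpix(d,(535.3,-7.5,78))[0].astype(int)
n,l,s,c=cv2.connectedComponentsWithStats((g<55).astype(np.uint8)); i=l[v,u]
cn=max(cv2.findContours((l==i).astype(np.uint8),0,1)[0],key=cv2.contourArea)[:,0]
r=cv2.minAreaRect(wplane(d,cn,78)[:,:2].astype(np.float32)); print((u,v),s[i],np.round(r[0],1),np.round(r[1],1),round(r[2],1))
E
```

```text
down False 27.81 pos [535.7 -10.5  42.8] gap 80.2 f [-0.2 -0.  -0.4]
grip 28.23 pos [535.5 -10.5  42.3] gap 63.9 f [0.4 0.2 3.1]
up 30.49 pos [535.3 -10.5 190. ] gap 63.5 f [ 0.  -0.4 -1.9]
baseline [-0.04  0.28  0.47] loaded [ 0.21 -0.32 -1.94] dz mass kg 0.246
touch True 32.83 pos [535.5 -10.5  42.3] gap 64.0 f [-0.3  1.   6.3]
open 33.35 pos [534.9 -10.5  41.4] gap 79.9 f [ 0.2 -0.2  0.7]
right done 34.87 pos [534.8 -10.5 188.3] gap 80.1 f [-0.1 -0.6  0.5]
(np.int64(282), np.int64(194)) [ 249  145   69   98 6484] [535.2  -7.8] [62.7 92. ] 6.3
```

```bash
python3 - <<'E'
from h import *
bot.move_to((505,-310,260),ori(-3.8))
d=bot.get_image("wrist"); np.savez("w7.npz",**d); st('scale'); 
im=np.clip(d["image"].astype(float)*2.2,0,255).astype(np.uint8)
cv2.imwrite("pics/w7.png",im[:,:,::-1])
E
```

```text
scale 36.1 pos [ 505.4 -308.9  259.6] gap 80.1 f [-0.5  0.7  1.2]
```

View pics/w7.png

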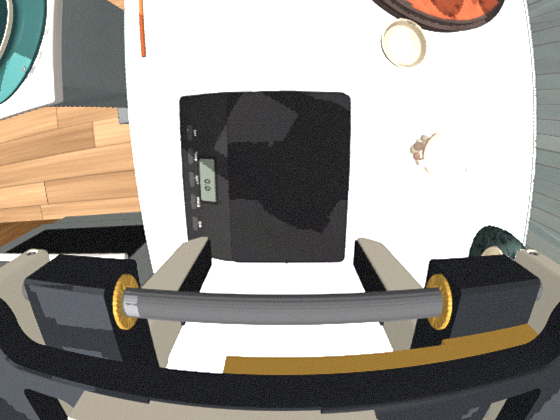

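```bash
python3 - <<'E'
from h import *
d=dict(np.load("w7.npz"))
w=wplane(d,[[229,93],[350,94],[345,262],[231,261]],50); print(w.round(1),w.mean(0).round(1),np.linalg.norm(np.diff(w[[0,1,2,3,0]],axis=0),axis=1).round(1))
m=wplane(d,[[229,178],[348.5,178]],50); print(m.round(1))
P=d["depth"]; print([(u,int(P[200,u])) for u in range(180,360,8)])
E
```

```text
[[ 449.7 -200.6   50. ]
 [ 593.5 -210.5   50. ]
 [ 582.1 -426.2   50. ]
 [ 431.  -414.4   50. ]] [ 514.1 -312.9   50. ] [144.2 216.  151.5 214.6]
[[ 440.9 -303.7   50. ]
 [ 587.5 -313.2   50. ]]
[(180, 452), (188, 435), (196, 429), (204, 422), (212, 417), (220, 412), (228, 412), (236, 402), (244, 401), (252, 400), (260, 402), (268, 401), (276, 400), (284, 400), (292, 400), (300, 401), (308, 402), (316, 403), (324, 401), (332, 402), (340, 400), (348, 452), (356, 453)]
```

```bash
python3 - <<'E'
from h import *
bot.move_to((518.8,144,190),ori(-9.3))
pick(518.8,144,-9.3)
bot.move_to((513,-314,190),ori(-3.8)); st('over scale')
place(513,-314,92,zup=260)
d=bot.get_image("wrist"); np.savez("w8.npz",**d); st('done'); 
im=np.clip(d["image"].astype(float)*2.2,0,255).astype(np.uint8)
cv2.imwrite("pics/w8.png",im[:,:,::-1])
E
```

```text
down False 40.2 pos [519.2 144.1  42.8] gap 89.9 f [-0.3  0.  -0.3]
grip 40.74 pos [518.8 144.   42.1] gap 63.8 f [-1.8  0.   2.3]
up 43.01 pos [518.8 144.  190. ] gap 63.6 f [-0.3 -0.  -6.5]
baseline [-0.16  0.03 -0.11] loaded [ 0.11 -0.21 -5.33] dz mass kg 0.532
over scale 44.68 pos [ 513.4 -313.1  190. ] gap 63.7 f [-0.6  0.4 -5.4]
touch True 46.51 pos [ 513.1 -314.1   92.6] gap 63.9 f [-0.4  0.4  7. ]
open 47.16 pos [ 512.5 -313.6   91.1] gap 89.8 f [-0.5  0.3  0. ]
done 48.79 pos [ 512.7 -313.8  258.3] gap 89.7 f [-0.6 -0.4  0.6]
```

View pics/w8.png

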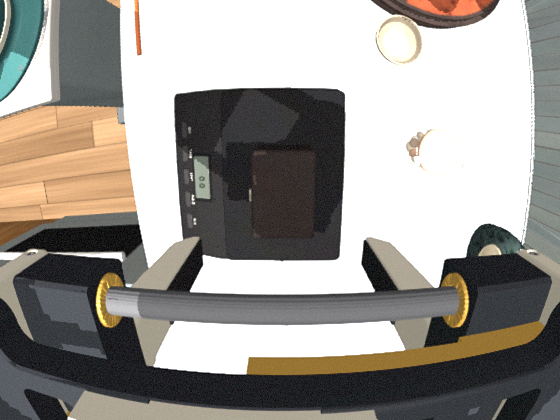

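```bash
python3 - <<'E'
from h import *
d=dict(np.load("w8.npz"))
w=wplane(d,[[252,150],[315,151],[314,238],[252,237]],128); print(w.round(1),w.mean(0).round(1),d["depth"][190,283],wplane(d,[[283,193]],128))
p=wplane(d,[[224,90],[345,90],[340,259],[226,258]],50); print('plat',p.mean(0).round(1))
bot.move_linear((330,-420,300),rate=250)
for n in ("top","side"):
    e=bot.get_image(n); np.savez(n+"9.npz",**e); cv2.imwrite(f"pics/{n}9.png",e["image"][:,:,::-1])
    P=world(e); g=cv2.cvtColor(e["image"],cv2.COLOR_RGB2GRAY)
    for c,h in [((434,308),78),((519,143),78),((535,-9),78),((513,-312),128)]:
        m=(abs(P[...,2]-h)<9)&(np.hypot(P[...,0]-c[0],P[...,1]-c[1])<75)&(g<140)
        if m.sum()<50: print(n,c,m.sum()); continue
        r=cv2.minAreaRect(P[m][:,:2].astype(np.float32)); print(n,c,m.sum(),np.round(r[0],1),np.round(r[1],1),round(r[2],1))
st('chk')
E
```

```text
[[ 486.8 -269.4  128. ]
 [ 546.9 -274.3  128. ]
 [ 542.2 -362.6  128. ]
 [ 479.1 -357.3  128. ]] [ 513.8 -315.9  128. ] 316.75797 [[ 513.65061634 -313.53344298  128.        ]]
plat [ 514.8 -312.4   50. ]
top (434, 308) 534 [436.2 306.5] [87.6 62.9] 78.7
top (519, 143) 0
top (535, -9) 525 [536.6 -12. ] [61.  88.1] 6.2
top (513, -312) 598 [ 514.9 -316.3] [91.5 64.6] 86.9
side (434, 308) 556 [432.8 310.1] [87.5 67.2] 77.2
side (519, 143) 0
side (535, -9) 39
side (513, -312) 0
chk 49.9 pos [ 330.8 -419.4  299.5] gap 90.2 f [-0.1  0.5  0.1]
```

View pics/top9.png

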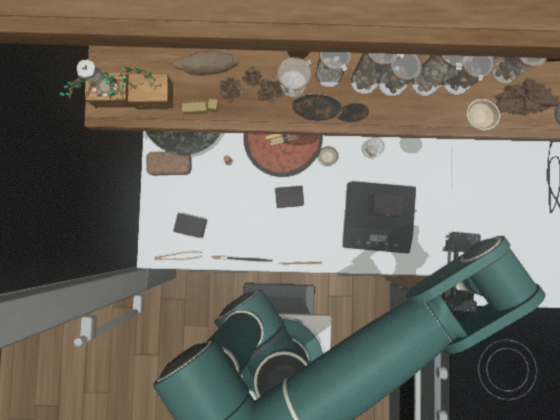

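View pics/side9.png

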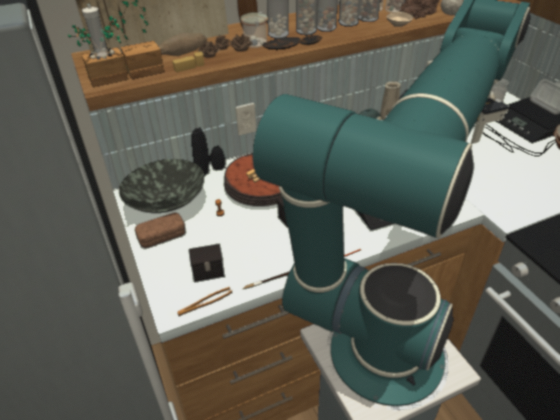

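```bash
python3 - <<'E'
from h import *
bot.hold(0.3); st('end'); print(bot.finish_job())
E
```

```text
end 50.2 pos [ 330.3 -419.8  299.9] gap 89.9 f [-0.2  0.6  0.2]
the job is handed in; nothing more can be done
None
```

The middle box holds the stone. It now stands upright on the scale platform, and the two empty boxes are back in their places. I handed the job in at 50.2 s.

**Weighing:** I lifted each box about 150 mm, in order from left to right.

| Box | Felt weight |
|---|---|
| Left | 0.19 kg |
| Middle | 0.56 kg (0.53 kg when lifted again) |
| Right | 0.25 kg |

I set the middle box back in its place while I weighed the right one. Then I picked it up again and lowered it onto the platform.

**Last checks:**
- **Heavy box:** its lid centre is within about 3 mm of the platform centre in the wrist and top cameras. Its top is at about 128 mm, as it should be when standing upright.
- **Left and right boxes:** both are within about 1 mm of where they started.
- **Other things:** the top picture shows the bystanders unmoved by eye; I did not measure them.

**Disagreements and gaps:**
- The cameras disagreed by up to about 6 mm on box positions, mostly in y. I lined up the box and the platform using the same wrist camera.
- In the final side picture the arm hid the scale and most of the right box. That view could confirm only the left box.
- The weight readings vary by a few hundredths of a kilogram, which is small next to the gap between the full box and the empty ones.

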